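# Hold the pastry carrier's gate wide open

## Robot

A 6-joint arm with a two-finger parallel gripper is mounted at the origin on the work surface. World frame = base frame: x ahead of the robot, y to its left, z up, the work surface at z = 0. Lengths are in m, angles in rad, forces in N, time in s.
With the tool pointing down it reaches from about 0.35 to 0.85 m from the base axis. Payload 8.1 kg.
Tool frame: the origin (TCP) lies on the centre line of the jaws, within the pads' length; the fingertips stand 14 mm ahead of it and the grasp point (between the pads) lies 5 mm behind it; z points along the fingers, y is the line along which they close (so a half turn about z gives the same grasp; the last joint's range is limited). The gripper opens to 85 mm and grips with 20 to 120 N. Pads are 22 mm wide; open, the fingers measure 114 mm over their backs; the gripper's body (76 mm by 85 mm) begins 54 mm behind the grasp point. The pads swing forward as they close: fully open they stand 13 mm farther back than shut.
Start: joints at [1.115, 0.13, 1.488, -0, 1.523, -0.085], TCP at [0.217, 0.559, 0.245] pointing down, gripper open.
Joint ranges: [-2.96, 2.96], [-0.89, 2.26], [0.02, 2.5], [-1.34, 4.48], [0, 2.73], [-2.66, 2.66]. Speed limits (rad/s): [2.39, 2.39, 2.79, 3.14, 3.14, 3.14].

## Interface

Orientations are given as a rotation vector (axis times angle).
In Python, from cell import ctrl, workorder, grab_frame, read_state gives the robot as it stands (ctrl), with the cameras as plain functions, the readings as plain functions and the job (workorder).
- The arm moves only by the tool hand_motion, called after ">>>" by a JSON object that holds its "name" and its "arguments". Schema: {"type":"object","properties":{"moves":{"type":"object","properties":{"rx":{"type":"array","items":{"type":"number"},"minItems":1,"maxItems":12},"ry":{"type":"array","items":{"type":"number"},"minItems":1,"maxItems":12},"rz":{"type":"array","items":{"type":"number"},"minItems":1,"maxItems":12},"x":{"type":"array","items":{"type":"number"},"minItems":1,"maxItems":12},"y":{"type":"array","items":{"type":"number"},"minItems":1,"maxItems":12},"z":{"type":"array","items":{"type":"number"},"minItems":1,"maxItems":12},"finger_gap":{"type":"array","items":{"type":"number"},"minItems":1,"maxItems":12}},"additionalProperties":false,"required":["rx","ry","rz","x","y","z","finger_gap"]},"only":{"type":"string"},"quiet":{"type":"boolean"},"lines":{"type":"string"}},"required":["moves"],"additionalProperties":false}. moves is an object with one list for each field, all of the same length, 1 to 12, a row being the entries at one place: rx, ry, rz (a rotation vector in rad), x, y, z (the shift in m), finger_gap (the opening from 0.0 (shut) to 1.0 (fully open)); each row shifts and turns the commanded pose from where the row before left it, along the tool's axes as they then stand; what a row does not reach is not made up. A row lasts 1/8 s, in which the tool goes at most 0.0625 m and 0.188 rad, less where a joint would pass 70% of its speed; a pose out of reach is approached as far as the arm can. The fingers move at their own pace and stop on an object; the grip force is fixed at half the most. Time passes only in rows, so rows that do not move let the fingers close. The tool returns the time, the measured TCP pose, the force, the opening and the grip force at its end. only (a regular expression) keeps the lines of the reply that match it, lines (a string "A,B") keeps lines A to B, and quiet returns only ok. Input that does not fit is refused with a message, and nothing moves.
- read_state(): the state, without advancing time (a new reading comes with each control period).
- grab_frame(name): name is "scene" or "top" or "wrist"; returns a dict with "img" (420x560x3 uint8, red, green, blue), "depth" (420x560 float32, m along the optical axis (not along the pixel's ray), 0 where there is no reading), "vertical_fov" (degrees; the focal length in pixels is half the picture's height over the tangent of half this angle, whatever the lens; pixels are square), "cx", "cy" (the principal point, pixels), "k1" (the pictures are not rectified: a ray, as slopes to the right and down, at radius r is drawn at 1 + k1 r^2 times it, then the intrinsics apply), "rvec" (rotation vector, rad) and "tvec" (3), from world to camera coordinates, as OpenCV has them. Camera axes: x right, y down, z forward; pixel columns grow to the right and rows downward; lengths in m; the calibration is good to about 2 mm. A picture is of the moment at which its call begins.
- workorder.job_done(): hands the job in; it is judged then, once.
The state is a dict: "time_s": time; "qpos": joint angles; "dq": joint speeds; "effort": joint torques, N m; "eef_pos": TCP position; "eef_rot": TCP orientation; "contact_force": force on the tool from outside, world axes, zero at the start; "ft_torque": the same for the moment, N m; "gripper_width": opening from 0.0 (shut) to 1.0 (fully open); "grasp_force": force on a finger pad.
Only numpy, scipy, OpenCV 4.12 (cv2) and the standard library are available. Lean on these libraries where they do the work, as an engineer would, in place of code of your own. Each camera call takes 0.05 s, during which the arm holds its last target. There are 200 camera calls.

## Task

Please open the pastry carrier so that a platter can be lifted out: slide its travel bolt along the track until the grip is in line with the green marker, then squeeze the red catch fully in towards its white rest, and only after that the blue catch in the same way. Then take the gate by its black post, swing it out past its detent until it stands wide open, about square to the front, and finish while still holding it there, because it swings back when let go. Leave the jar, bowl and cup where they stand.

Things in the scene. Friction and masses are not known exactly. Their poses are not given: they have to be found in the camera images.
- carrier: Open-topped pastry carrier, clear walls, 250 x 222 x 118 mm, fixed. Origin at the counter in the middle of its front plane; x points into it, y left along the front, z up. The gate is the front: hinge at x 0, y +95 mm, free end at y -90 mm. The bolt's track continues the front along y from -110 to -260 mm, top 116 mm above the counter.
- bolt (a joint): Travel of the black travel bolt in m along its track, 0 to 0.095, growing as it slides to the carrier's -y (away from the gate). It starts within 0.012 of 0, where the bolt bars the gate. It needs about 2 N to slide and stays where it is left.
- bolt_top (a point): Centre of the top of the bolt's grip: an upright black block with a white line across its top, 16 mm (carrier x) x 14 mm (carrier y) x 38 mm tall, this point 154 mm above the counter, the track's top 38 mm below it.
- marker: Small green bar, 22 (x) x 6 (y) x 4 mm, fixed on the track's flange. The grip is in line with it when its centre has the marker's position along the carrier's y. Origin at its underside, axes parallel to the carrier's; it lies 34 mm to the +x side of the line on which the grip's centre runs.
- red_catch (a joint): Travel of the red catch in m: 0 out (gate barred), 0.010 fully squeezed; 0.007 frees the gate. It moves along the gate towards the hinge. It needs about 5 N and stays where it is left.
- red_tab (a point): Centre of the top of the red tab, 162 mm above the counter: upright plate, 8 mm thick along the gate (carrier y), 20 mm wide, 42 mm tall. Its white rest stands 22 mm from it, centre to centre, towards the hinge (14 mm gap), 12 mm when squeezed; the pair is 30 mm over the outer faces, 20 mm squeezed. Squeeze from above, fingers closing along the gate.
- red_pad: The red tab as a solid (see red_tab). Origin at the centre of its foot on the gate's top rail, 120 mm above the counter; y points along the gate to the hinge.
- red_rest: The white fixed rest of the red catch: upright plate, 8 mm thick along the gate, 20 mm wide, 42 mm tall. Origin at the centre of its foot on the gate's top rail, 120 mm above the counter. It is part of the gate.
- blue_catch (a joint): Travel of the blue catch in m, just like the red one: 0 out, 0.010 fully squeezed, 0.007 frees the gate, about 5 N, stays where it is left. It must not be moved before the red one has been squeezed.
- blue_tab (a point): Centre of the top of the blue catch's tab, 162 mm above the counter; the same shape and sizes as the red one, with its white rest 22 mm from it towards the hinge. The blue pair stands 63 mm nearer the hinge than the red pair.
- blue_pad: The blue tab as a solid (see blue_tab). Origin at its foot, as for the red one.
- blue_rest: The white fixed rest of the blue catch, as for the red one.
- gate (a joint): Opening of the gate in rad, 0 shut, 1.65 its stop. It turns about the upright hinge, free end coming out to the carrier's -x (clockwise from above). A spring always pulls it shut (1 to 2 N at the post); a detent adds a bump of about 3 N at the post between 0.6 and 1.1 rad; let go beyond it, the gate falls back to about 1.1 rad. Wide open is over 1.25 rad.
- gate_hinge (a point): A point on the gate's upright hinge axis, 118 mm above the counter.
- handle (a point): Centre of the top of the gate's black post: round, upright, 16 mm in diameter, 50 mm tall above the rail, this point 170 mm above the counter and 165 mm from the hinge axis. Nothing stands within 35 mm of it; the red tab's centre is 46 mm from it. It turns with the gate, and being round it can turn between the fingers.
- post: The black post as a solid, fixed on the gate (see handle); origin at its foot on the rail, 120 mm above the counter; its -y axis points along the gate to the free end. The gate is 185 mm long, 12 mm thick and spans 25 to 120 mm above the counter.
- jar: Amber glass jar with a red cap, 60 mm diameter, 90 mm tall, loose, left of the carrier. Origin at its underside. Not to be moved.
- bowl: White bowl, 90 mm diameter, 45 mm tall, loose, to the left in front of the carrier. Origin at its underside. Not to be moved.
- cup: Blue cup, 68 mm diameter, 75 mm tall, loose, in front of the bolt's track. Origin at its underside. Not to be moved.

How it is judged:
By the outcome, as a careful person would: the job done as asked, in the order asked, and still so for the second after the job is handed in, while the arm keeps its last pose, push and grip.
It also fails if it takes over 56 s, if anything falls off the work surface, if the arm or the gripper's body presses on something with over 40 N, if the wrist force passes 120 N, or if a joint passes its speed limit or range.

## Working session

There is one attempt and no reset: what is moved stays moved. The work goes in short steps, Python scripts to look and compute and a tool call to move; the robot and the scene stay as the last step left them, time stands still between calls to the robot, and variables do not carry over. Pictures are saved under pics/ and viewed, at most 10 in all, crops included, and the job is handed in when it is done.

```bash
ls; mkdir -p pics
```

Create h.py:
```python
import numpy as np, cv2
from cell import ctrl, workorder, grab_frame, read_state
def grab(n):
    f=grab_frame(n); H=f["img"].shape[0]
    fl=H/2/np.tan(np.radians(f["vertical_fov"])/2)
    f["K"]=np.array([[fl,0,f["cx"]],[0,fl,f["cy"]],[0,0,1.]]); f["R"]=cv2.Rodrigues(np.array(f["rvec"],float))[0]; f["t"]=np.array(f["tvec"],float)
    f["D"]=np.array([f["k1"],0,0,0.]); return f
def ray(f,uv):
    p=cv2.undistortPoints(np.array([[uv]],float),f["K"],f["D"])[0,0]
    return -f["R"].T@f["t"], f["R"].T@np.array([p[0],p[1],1.])
def onz(f,uv,z):
    c,d=ray(f,uv); return c+d*(z-c[2])/d[2]
def ondepth(f,uv):
    c,d=ray(f,uv); return c+d*f["depth"][int(round(uv[1])),int(round(uv[0]))]
def proj(f,P):
    return cv2.projectPoints(np.array(P,float).reshape(-1,1,3),np.array(f["rvec"],float),f["t"],f["K"],f["D"])[0][:,0]
def save(f,n): cv2.imwrite("pics/"+n,f["img"][:,:,::-1])
```

Run:
```python
from h import *
for n in ("scene","top"):
    f=grab(n); save(f,n+"0.png"); print(n,-f["R"].T@f["t"],f["K"][0,0],f["k1"])
s=read_state(); print(s["eef_pos"],s["eef_rot"],s["time_s"])
```

```text
cell.py
pics
scene [ 1.00525798 -0.29217398  0.68929621] 469.77059630337527 -0.06276376529479984
top [0.48375753 0.12339277 0.85931592] 452.3985378299344 -0.03794171990063172
[0.21716922 0.55881019 0.24433661] [-5.78955860e-01 -3.08731176e+00  2.54582808e-03] 0.1
```

View pics/scene0.png

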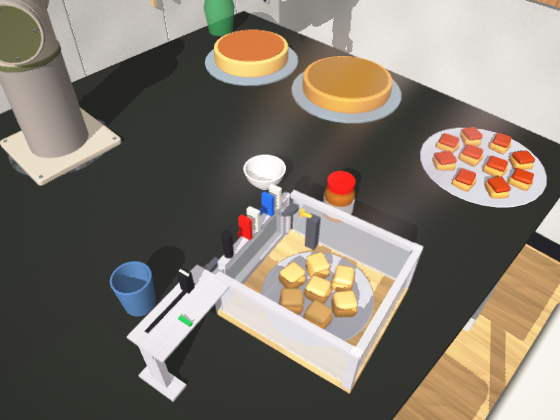

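View pics/top0.png

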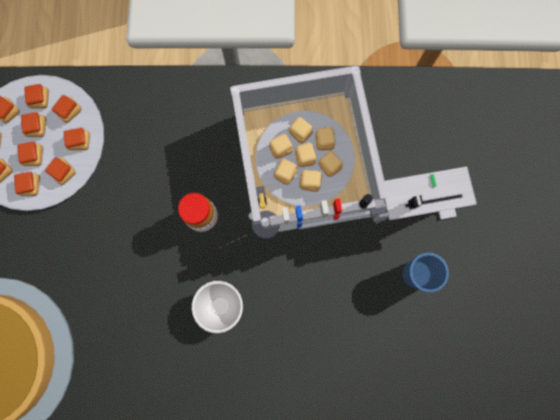

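Create meas.py:
```python
from h import *
def cloud(f):
    H,W=f["depth"].shape; u,v=np.meshgrid(np.arange(W),np.arange(H))
    p=cv2.undistortPoints(np.stack([u,v],-1).reshape(-1,1,2).astype(float),f["K"],f["D"])[:,0]
    P=np.c_[p,np.ones(len(p))]*f["depth"].reshape(-1,1)
    return ((P-f["t"])@f["R"]).reshape(H,W,3)
def masks(f):
    h,s,v=cv2.split(cv2.cvtColor(f["img"],cv2.COLOR_RGB2HSV))
    return dict(red=((h<6)|(h>174))&(s>180)&(v>90),blue=(h>108)&(h<128)&(s>150)&(v>80),green=(h>50)&(h<80)&(s>120),black=(v<45),white=(s<40)&(v>140))
if __name__=="__main__":
  for n in ("top","scene"):
    f=grab(n); C=cloud(f); M=masks(f); z=C[...,2]
    box=(C[...,0]>.3)&(C[...,0]<.85)&(C[...,1]>-.3)&(C[...,1]<.25)
    for k,zt in (("red",.162),("blue",.162),("black",.154),("black",.170),("white",.162),("green",None)):
        m=M[k]&box
        m&=(z>.1)&(z<.14) if zt is None else (abs(z-zt)<.006)
        nc,L,S,c=cv2.connectedComponentsWithStats(m.astype(np.uint8))
        for i in range(1,nc):
            if S[i,4]>=8:
                p=onz(f,c[i],zt or .12)
                print(n,k,zt,c[i].round(1),S[i,:],p.round(4),"depthmean",C[L==i].mean(0).round(4))
```

```bash
python3 meas.py
```

Run:
```python
from h import *
import cv2
im=cv2.imread("pics/top0.png")[160:240,240:480]; a=cv2.resize(im,None,fx=3.3,fy=3.3,interpolation=cv2.INTER_CUBIC)
im=cv2.imread("pics/scene0.png")[175:345,125:325]; b=cv2.resize(im,(392,333),interpolation=cv2.INTER_CUBIC)
c=np.zeros((a.shape[0]+333,792,3),np.uint8); c[:a.shape[0],:a.shape[1]]=a[:,:792]; c[a.shape[0]:,:392]=b
cv2.imwrite("pics/crop1.png",c)
```

```text
top red 0.162 [337.8 204.8] [335 199   6  13  55] [0.622  0.0388 0.162 ] depthmean [0.622  0.0387 0.1617]
top black 0.154 [414.  202.3] [413 198   4   9  20] [ 0.6283 -0.0841  0.154 ] depthmean [ 0.6285 -0.0844  0.153 ]
top black 0.154 [363.2 203.4] [361 201   6   5  14] [ 0.6261 -0.0028  0.154 ] depthmean [ 0.626  -0.0027  0.1546]
top black 0.17 [364.9 201.4] [363 199   5   5  11] [ 0.6261 -0.0026  0.17  ] depthmean [ 0.6263 -0.0028  0.1691]
top white 0.162 [324.7 206.9] [321 201   8  13  70] [0.6185 0.0594 0.162 ] depthmean [0.6185 0.0594 0.1619]
top white 0.162 [285.3 214. ] [282 208   7  13  68] [0.607  0.1211 0.162 ] depthmean [0.607  0.1211 0.1618]
top green None [432.9 180.2] [431 175   5  11  29] [ 0.6735 -0.1279  0.12  ] depthmean [ 0.6734 -0.1278  0.1204]
scene red 0.162 [244.6 219.4] [239 215  12  10  75] [0.6254 0.0345 0.162 ] depthmean [0.6246 0.0352 0.1608]
scene blue 0.162 [267.4 196.5] [262 192  12  10  52] [0.6151 0.0953 0.162 ] depthmean [0.6139 0.0965 0.1604]
scene black 0.154 [230.4 243.3] [229 239   4   9  20] [ 0.6401 -0.0092  0.154 ] depthmean [ 0.6399 -0.0091  0.1537]
scene black 0.154 [187.8 277.5] [186 274   5   8  14] [ 0.6435 -0.0936  0.154 ] depthmean [ 0.6413 -0.0924  0.1507]
scene black 0.17 [230.1 237.7] [228 235   5   6  12] [ 0.6426 -0.0107  0.17  ] depthmean [ 0.64   -0.0087  0.1662]
scene white 0.162 [275.3 188.5] [269 184  13  10  73] [0.6113 0.1178 0.162 ] depthmean [0.61   0.1191 0.1604]
scene white 0.162 [253.3 211.3] [247 207  13  11  80] [0.6226 0.056  0.162 ] depthmean [0.6216 0.057  0.1606]
scene green None [184.8 320.5] [178 316  14  10  64] [ 0.6753 -0.1305  0.12  ] depthmean [ 0.6753 -0.1305  0.1201]
```

View pics/crop1.png

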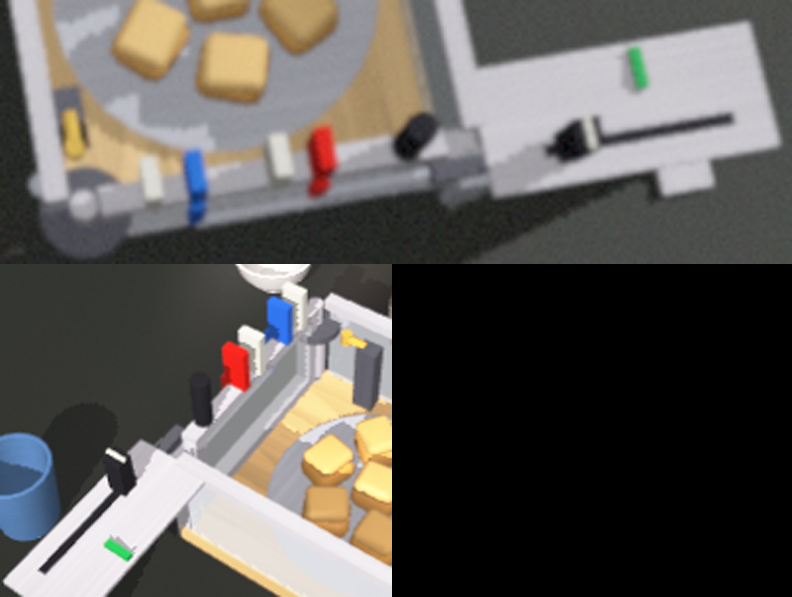

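Run:
```python
from meas import *
for n in ("top","scene"):
    f=grab(n); C=cloud(f); z=C[...,2]; h,s,v=cv2.split(cv2.cvtColor(f["img"],cv2.COLOR_RGB2HSV))
    box=(C[...,0]>.55)&(C[...,0]<.7)&(C[...,1]>-.25)&(C[...,1]<.02)
    m=box&(z>.148)&(z<.159)&(C[...,1]<-.05); P=C[m]; print(n,"bolt all",m.sum(),P.mean(0),P.min(0),P.max(0))
    w=m&(v>110); uv=np.argwhere(w).mean(0)[::-1]; print("white line",w.sum(),onz(f,uv,.154))
    m=box&(abs(z-.116)<.006)&(v<60)&(C[...,1]<-.11); P=C[m][:,:2]; a=cv2.fitLine(P.astype(np.float32),cv2.DIST_HUBER,0,.01,.01).ravel(); print("slot",m.sum(),a, P.min(0),P.max(0))
    m=box&(z>.163)&(z<.175)&(C[...,1]>-.05);P=C[m]; print("post",m.sum(),P.mean(0),(P.min(0)+P.max(0))/2,np.ptp(P,0))
```

```text
top bolt all 98 [ 0.63200617 -0.08920397  0.15422239] [ 0.62375824 -0.09703528  0.14806881] [ 0.64045531 -0.08210874  0.15824839]
white line 48 [ 0.63350396 -0.09122394  0.154     ]
slot 10 [ 0.17997141 -0.98367184  0.64188635 -0.13956681] [ 0.63829403 -0.15876797] [ 0.64559571 -0.11908836]
post 85 [ 0.63036545 -0.00710629  0.16983053] [ 0.6307603  -0.00694187  0.16810951] [0.01496109 0.01431143 0.00985089]
scene bolt all 124 [ 0.63500074 -0.09348279  0.15340276] [ 0.62472089 -0.1010607   0.14821274] [ 0.64276276 -0.0853411   0.1577425 ]
white line 34 [ 0.63283602 -0.09186762  0.154     ]
slot 147 [ 0.16189292 -0.98680836  0.64310515 -0.14527956] [ 0.63501939 -0.17740616] [ 0.65008478 -0.11008324]
post 91 [ 0.63451134 -0.01021741  0.16853587] [ 0.63347956 -0.00906237  0.16747611] [0.01528036 0.01661224 0.00881918]
```

>>> {"name": "hand_motion", "arguments": {"moves": {"rx":[0,0,0,0],"ry":[0,0,0,0],"rz":[-0.14,-0.14,-0.14,-0.133],"x":[0,0,0,0],"y":[0,0,0,0],"z":[0,0,0,0],"finger_gap":[1,1,1,1]}}}

```text
time_s: 0.8
eef_pos: [0.2174, 0.5592, 0.2452]
eef_rot: [0.293, -3.128, 0.0]
contact_force: [-0.5, 0.5, -0.5]
gripper_width: 0.997
grasp_force: 0.0
```

>>> {"name": "hand_motion", "arguments": {"moves": {"rx":[0,0,0,0,0,0,0,0,0,0,0,0],"ry":[0,0,0,0,0,0,0,0,0,0,0,0],"rz":[0,0,0,0,0,0,0,0,0,0,0,0],"x":[-0.02,-0.02,-0.02,-0.02,-0.02,-0.02,-0.02,-0.02,-0.02,-0.02,-0.02,-0.02],"y":[-0.05,-0.05,-0.05,-0.05,-0.05,-0.05,-0.05,-0.05,-0.05,-0.05,-0.05,-0.05],"z":[0,0,0,0,0,0,0,0,0,0,0,0],"finger_gap":[0.7,0.7,0.7,0.7,0.7,0.7,0.7,0.7,0.7,0.7,0.7,0.7]}}}

```text
time_s: 2.3
eef_pos: [0.5629, 0.011, 0.2454]
eef_rot: [-0.286, 3.128, 0.0]
contact_force: [-0.3, -0.2, 1.1]
gripper_width: 0.698
grasp_force: 0.0
```

>>> {"name": "hand_motion", "arguments": {"moves": {"rx":[0,0,0,0],"ry":[0,0,0,0],"rz":[0,0,0,0],"x":[-0.0167,-0.0167,-0.0167,0],"y":[-0.0375,-0.0375,-0.0375,0],"z":[0,0,0,0],"finger_gap":[0.7,0.7,0.7,0.7]}}}

```text
time_s: 2.8
eef_pos: [0.6324, -0.0915, 0.2444]
eef_rot: [0.281, -3.128, 0.0]
contact_force: [0.9, 0.8, 0.3]
gripper_width: 0.701
grasp_force: 0.0
```

Create wr.py:
```python
from meas import *
import sys
ex=np.array([.983,.183,0]); ey=np.array([-.183,.983,0]); g=np.array(read_state()["eef_pos"])
f=grab("wrist"); save(f,sys.argv[1]); C=cloud(f); z=C[...,2]; M=masks(f)
print("tcp",g.round(4),"cam",-f["R"].T@f["t"])
for k,lo,hi in (("red",.157,.167),("blue",.157,.167),("white",.157,.167),("black",.149,.158),("black",.165,.175),("green",.112,.13)):
    m=M[k]&(z>lo)&(z<hi); nc,L,S,c=cv2.connectedComponentsWithStats(m.astype(np.uint8))
    for i in range(1,nc):
        if S[i,4]>=30:
            P=C[L==i]; e=P-g; r=lambda a:((e@a).min().round(4),(e@a).max().round(4))
            print(k,c[i].round(0),S[i,4],"mean",P.mean(0).round(4),"rel ex",r(ex),"rel ey",r(ey))
```

```bash
python3 wr.py w1.png
```

```text
tcp [ 0.6324 -0.0915  0.2444] cam [ 0.56273807 -0.10535713  0.37269247]
red [460. 242.] 371 mean [0.6235 0.0351 0.1609] rel ex (np.float64(0.005), np.float64(0.0252)) rel ey (np.float64(0.1223), np.float64(0.1314))
blue [540. 240.] 197 mean [0.6117 0.0956 0.16  ] rel ex (np.float64(0.0049), np.float64(0.0259)) rel ey (np.float64(0.1849), np.float64(0.1953))
white [489. 243.] 399 mean [0.62   0.0571 0.1608] rel ex (np.float64(0.0053), np.float64(0.0257)) rel ey (np.float64(0.1443), np.float64(0.1541))
black [389. 234.] 102 mean [ 0.6285 -0.014   0.1535] rel ex (np.float64(0.0068), np.float64(0.018)) rel ey (np.float64(0.0733), np.float64(0.0832))
black [396. 242.] 86 mean [ 0.6289 -0.0135  0.1677] rel ex (np.float64(0.0072), np.float64(0.0176)) rel ey (np.float64(0.0727), np.float64(0.0863))
```

View pics/w1.png

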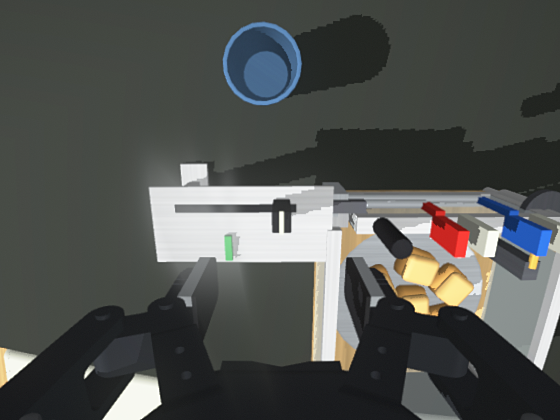

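The wrist view shows the grip with its white line at about (282,215), centred between the jaws. The green marker is at (231,247), and the red and blue tabs are at (445,228) and (515,220).

Create bm.py:
```python
from meas import *
ex=np.array([.983,.183,0]); ey=np.array([-.183,.983,0]); g=np.array(read_state()["eef_pos"])
for n in ("wrist","scene","top"):
    f=grab(n); C=cloud(f); z=C[...,2]; e=C-g; h,s,v=cv2.split(cv2.cvtColor(f["img"],cv2.COLOR_RGB2HSV))
    m=(z>.148)&(z<.159)&(abs(C[...,1]+.12)<.08)&(abs(C[...,0]-.64)<.03)
    gm=(h>45)&(h<85)&(s>90)&(z>.112)&(z<.13)&(abs(C[...,1]+.12)<.08)
    b=C[m]; k=C[gm]
    for nm,P in (("bolt",b),("mark",k)):
        if len(P)>5:
            q=P-g; print(n,nm,len(P),"ex",np.percentile(q@ex,[2,50,98]).round(4),"ey",np.percentile(q@ey,[2,50,98]).round(4),"z",P[:,2].mean().round(4))
```

```bash
python3 bm.py
```

```text
wrist bolt 468 ex [-0.0071  0.0002  0.0086] ey [-0.0095 -0.0027  0.0041] z 0.1534
wrist mark 136 ex [0.0252 0.035  0.0451] ey [-0.0494 -0.0472 -0.0448] z 0.1194
scene bolt 126 ex [-0.0067  0.0025  0.0096] ey [-0.0102 -0.0043  0.0034] z 0.1533
scene mark 76 ex [0.0241 0.0358 0.046 ] ey [-0.0505 -0.0476 -0.0443] z 0.1201
top bolt 68 ex [-0.0079 -0.0026  0.0041] ey [-0.0071  0.0003  0.0073] z 0.1541
```

>>> {"name": "hand_motion", "arguments": {"moves": {"rx":[0,0,0,0,0,0,0,0],"ry":[0,0,0,0,0,0,0,0],"rz":[0,0,0,0,0,0,0,0],"x":[0,0,0,0,0,0,0,0],"y":[-0.0027,0,0,0,0,0,0,0],"z":[0.03,0.035,0.025,0.014,0,0,0,0],"finger_gap":[0.7,0.6,0.6,0.5,0.3,0,0,0]}}}

```text
time_s: 4.0
eef_pos: [0.6329, -0.0916, 0.1427]
eef_rot: [-0.286, 3.127, -0.001]
contact_force: [-2.2, 2.4, 4.7]
gripper_width: 0.148
grasp_force: 59.9
```

>>> {"name": "hand_motion", "arguments": {"moves": {"rx":[0,0,0,0,0,0],"ry":[0,0,0,0,0,0],"rz":[0,0,0,0,0,0],"x":[0,0,0,0,0,0],"y":[-0.011,-0.011,-0.011,-0.011,0,0],"z":[0,0,0,0,0,0],"finger_gap":[0,0,0,0,0,0]}}}

```text
time_s: 4.75
eef_pos: [0.641, -0.1358, 0.1427]
eef_rot: [-0.285, 3.127, -0.003]
contact_force: [-1.7, -2.1, 6.3]
gripper_width: 0.147
grasp_force: 60.1
```

```bash
python3 bm.py
```

Run:
```python
from h import *
f=grab("wrist"); save(f,"w2.png")
```

```text
wrist bolt 2173 ex [-0.0113 -0.0063  0.0083] ey [-0.0199 -0.0014  0.0175] z 0.1536
wrist mark 193 ex [0.0325 0.0399 0.0459] ey [-0.0028 -0.0001  0.0021] z 0.1194
scene bolt 188 ex [-0.0066  0.0059  0.01  ] ey [-0.0215 -0.0004  0.0179] z 0.1539
scene mark 77 ex [0.0232 0.0344 0.0445] ey [-0.0037 -0.0013  0.0024] z 0.12
top bolt 11 ex [-0.0123 -0.012  -0.0079] ey [-0.0125  0.0135  0.0169] z 0.1533
top mark 37 ex [0.0248 0.0335 0.0424] ey [-0.0008  0.0018  0.0046] z 0.1205
```

View pics/w2.png

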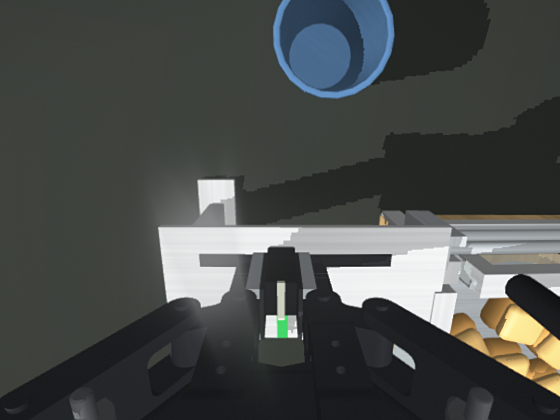

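>>> {"name": "hand_motion", "arguments": {"moves": {"rx":[0,0,0,0,0,0],"ry":[0,0,0,0,0,0],"rz":[0,0,0,0,0,0],"x":[0,0,0,0,0,0],"y":[0,0,0,0,0.045,0],"z":[0,0,-0.03,-0.04,-0.04,0],"finger_gap":[0.3,0.4,0.5,0.52,0.52,0.52]}}}

```text
time_s: 5.7
eef_pos: [0.6341, -0.0883, 0.2564]
eef_rot: [-0.289, 3.121, -0.002]
contact_force: [0.4, -0.4, 0.1]
gripper_width: 0.517
grasp_force: 0.0
```

```bash
python3 bm.py
```

Run:
```python
from h import *
f=grab("scene"); save(f,"s3.png")
```

```text
wrist bolt 441 ex [-0.0097 -0.0025  0.0061] ey [-0.0557 -0.0484 -0.0422] z 0.1534
wrist mark 129 ex [0.0228 0.0327 0.0429] ey [-0.0506 -0.0483 -0.0458] z 0.1194
scene bolt 140 ex [-0.0098 -0.0003  0.0065] ey [-0.0562 -0.0501 -0.0426] z 0.1539
scene mark 75 ex [0.0218 0.0322 0.0429] ey [-0.0518 -0.0491 -0.0454] z 0.12
top bolt 98 ex [-0.0102 -0.003   0.0049] ey [-0.054  -0.0454 -0.0397] z 0.1539
```

>>> {"name": "hand_motion", "arguments": {"moves": {"rx":[0,0,0,0],"ry":[0,0,0,0],"rz":[0,0,0,0],"x":[-0.0043,-0.0043,-0.0043,0],"y":[0.045,0.045,0.045,0],"z":[0,0,0,0],"finger_gap":[0.52,0.52,0.52,0.52]}}}

```text
time_s: 6.4
eef_pos: [0.6194, 0.0469, 0.2493]
eef_rot: [0.29, -3.125, -0.002]
contact_force: [0.4, -1.4, -0.3]
gripper_width: 0.519
grasp_force: 0.0
```

```bash
python3 wr.py w4.png; python3 meas.py | grep -v 0.17
```

```text
tcp [0.6194 0.0469 0.2493] cam [0.55007721 0.03246187 0.37774076]
red [266. 226.] 270 mean [0.624  0.0365 0.1614] rel ex (np.float64(-0.0075), np.float64(0.0129)) rel ey (np.float64(-0.0143), np.float64(-0.0077))
blue [355. 225.] 320 mean [0.6122 0.0975 0.1611] rel ex (np.float64(-0.0076), np.float64(0.0128)) rel ey (np.float64(0.0474), np.float64(0.0559))
white [297. 226.] 316 mean [0.6199 0.0578 0.1614] rel ex (np.float64(-0.0072), np.float64(0.0129)) rel ey (np.float64(0.0067), np.float64(0.0146))
white [386. 226.] 339 mean [0.6087 0.1193 0.1611] rel ex (np.float64(-0.0073), np.float64(0.0129)) rel ey (np.float64(0.0696), np.float64(0.0779))
black [ 40. 196.] 44 mean [ 0.6353 -0.132   0.151 ] rel ex (np.float64(-0.0198), np.float64(-0.0112)) rel ey (np.float64(-0.1855), np.float64(-0.1767))
green [ 70. 231.] 167 mean [ 0.6744 -0.1292  0.1193] rel ex (np.float64(0.0113), np.float64(0.0321)) rel ey (np.float64(-0.1872), np.float64(-0.18
[... 537 characters left out ...]
39 0.0965 0.16  ]
scene black 0.154 [230.4 242.9] [228 238   5   9  23] [ 0.6395 -0.0088  0.154 ] depthmean [ 0.6399 -0.0091  0.1546]
scene black 0.154 [166.1 299.6] [163 295   7   8  17] [ 0.6512 -0.1375  0.154 ] depthmean [ 0.6489 -0.1365  0.1505]
scene white 0.162 [275.3 188.5] [269 184  13  10  71] [0.6112 0.1179 0.162 ] depthmean [0.6103 0.1188 0.1608]
scene white 0.162 [253.3 211.2] [247 207  13  10  79] [0.6225 0.0562 0.162 ] depthmean [0.6216 0.057  0.1607]
scene white 0.162 [162.5 294.5] [159 293   8   4  11] [ 0.6465 -0.1383  0.162 ] depthmean [ 0.6429 -0.1368  0.1567]
scene green None [184.8 320.5] [178 316  14  10  64] [ 0.6753 -0.1305  0.12  ] depthmean [ 0.6754 -0.1306  0.1202]
```

View pics/w4.png

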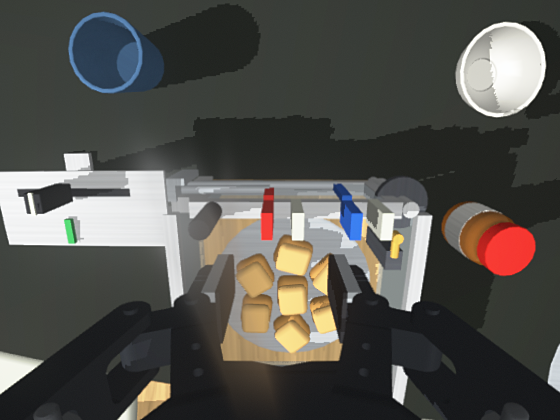

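The red tab is at (267,226) and its rest at (297,226), straddling the jaw centre at (282). The blue tab at (350,220) is clear of the finger. Now I'll descend.

>>> {"name": "hand_motion", "arguments": {"moves": {"rx":[0,0,0,0,0],"ry":[0,0,0,0,0],"rz":[0,0,0,0,0],"x":[-0.0027,0,0,0,0],"y":[0,0,0,0,0],"z":[0.03,0.035,0.02,0.018,0],"finger_gap":[0.52,0.52,0.52,0.52,0.52]}}}

```text
time_s: 7.18
eef_pos: [0.6222, 0.0446, 0.1468]
eef_rot: [0.285, -3.126, -0.0]
contact_force: [-0.2, -0.3, -0.0]
gripper_width: 0.523
grasp_force: 0.0
```

>>> {"name": "hand_motion", "arguments": {"moves": {"rx":[0,0,0,0,0,0,0,0],"ry":[0,0,0,0,0,0,0,0],"rz":[0,0,0,0,0,0,0,0],"x":[0,0,0,0,0,0,0,0],"y":[0,0,0.0015,0.002,0.0015,0,0,0],"z":[0,0,0,0,0,0,0,0],"finger_gap":[0.45,0.38,0.3,0.2,0.1,0,0,0]}}}

```text
time_s: 8.18
eef_pos: [0.6226, 0.0536, 0.1511]
eef_rot: [-0.289, 3.126, 0.007]
contact_force: [-6.6, 14.2, 7.0]
gripper_width: 0.21
grasp_force: 59.3
```

```bash
python3 wr.py w5.png
```

```text
tcp [0.6226 0.0536 0.1511] cam [0.55259088 0.0387487  0.27911714]
red [267. 293.] 789 mean [0.6221 0.0468 0.1614] rel ex (np.float64(-0.0118), np.float64(0.0091)) rel ey (np.float64(-0.0104), np.float64(-0.0032))
blue [394. 283.] 696 mean [0.6088 0.0969 0.1609] rel ex (np.float64(-0.0119), np.float64(0.0027)) rel ey (np.float64(0.0411), np.float64(0.05))
white [294. 294.] 762 mean [0.6206 0.0576 0.1615] rel ex (np.float64(-0.0115), np.float64(0.0102)) rel ey (np.float64(0.0009), np.float64(0.0079))
white [445. 293.] 846 mean [0.6095 0.1196 0.1614] rel ex (np.float64(-0.0113), np.float64(0.0092)) rel ey (np.float64(0.0627), np.float64(0.0723))
black [147. 276.] 408 mean [ 0.628  -0.005   0.1536] rel ex (np.float64(-0.0095), np.float64(0.0028)) rel ey (np.float64(-0.0663), np.float64(-0.0547))
black [326. 270.] 59 mean [0.6123 0.0705 0.1511] rel ex (np.float64(-0.0076), np.float64(-0.0063)) rel ey (np.float64(0.0158), np.float64(0.0212))
black [328. 275.] 37 mean [0.6123 0.0707 0.1557] rel ex (np.float64(-0.0075), np.float64(-0.0064)) rel ey (np.float64(0.0161), np.float64(0.0211))
black [306. 298.] 115 mean [0.6162 0.0607 0.1703] rel ex (np.float64(-0.0117), np.float64(0.0068)) rel ey (np.float64(0.0078), np.float64(0.0093))
black [134. 292.] 277 mean [ 0.6282 -0.0052  0.1672] rel ex (np.float64(-0.0095), np.float64(0.0035)) rel ey (np.float64(-0.0672), np.float64(-0.055))
black [331. 287.] 39 mean [0.6124 0.0706 0.1658] rel ex (np.float64(-0.0076), np.float64(-0.0061)) rel ey (np.float64(0.0157), np.float64(0.0211))
```

>>> {"name": "hand_motion", "arguments": {"moves": {"rx":[0,0,0,0,0,0,0],"ry":[0,0,0,0,0,0,0],"rz":[0,0,0,0,0,0,0],"x":[0,0,0,0,0,0,0],"y":[0,0,0,0,0.03,0.028,0],"z":[0,0,-0.03,-0.04,-0.03,0,0],"finger_gap":[0.3,0.42,0.42,0.48,0.52,0.52,0.52]}}}

```text
time_s: 9.1
eef_pos: [0.6117, 0.1083, 0.2493]
eef_rot: [-0.288, 3.127, 0.0]
contact_force: [0.2, -0.2, -0.2]
gripper_width: 0.526
grasp_force: 0.0
```

```bash
python3 wr.py w6.png
```

Run:
```python
from meas import *
f=grab("scene"); C=cloud(f); d=np.hypot(C[...,0]-.602,C[...,1]-.154); m=(d<.02)&(C[...,2]>.05); print("hinge area z",np.percentile(C[m][:,2],[50,90,99]))
```

```text
tcp [0.6117 0.1083 0.2493] cam [0.54179957 0.09400202 0.37741374]
blue [268. 220.] 312 mean [0.6123 0.0983 0.1614] rel ex (np.float64(-0.0111), np.float64(0.0091)) rel ey (np.float64(-0.0137), np.float64(-0.0065))
white [210. 220.] 324 mean [0.62   0.0584 0.1612] rel ex (np.float64(-0.011), np.float64(0.0092)) rel ey (np.float64(-0.0547), np.float64(-0.0469))
white [299. 220.] 329 mean [0.6084 0.1197 0.1614] rel ex (np.float64(-0.0112), np.float64(0.0092)) rel ey (np.float64(0.008), np.float64(0.0159))
green [  5. 226.] 179 mean [ 0.6748 -0.1286  0.1189] rel ex (np.float64(0.0081), np.float64(0.0289)) rel ey (np.float64(-0.2491), np.float64(-0.2407))
hinge area z [0.1189302  0.32580668 0.33919441]
```

Run:
```python
import cv2
from meas import *
f=grab("top");g=grab("scene")
c=np.vstack([cv2.resize(f["img"][180:240,250:480],(690,180)),cv2.resize(g["img"][170:270,200:320],(480,400))[:, :].copy() if 0 else np.pad(cv2.resize(g["img"][170:270,200:320],(480,400)),((0,0),(0,210),(0,0)))])
cv2.imwrite("pics/c6.png",c[:,:,::-1])
```

>>> {"name": "hand_motion", "arguments": {"moves": {"rx":[0,0,0,0,0],"ry":[0,0,0,0,0],"rz":[0,0,0,0,0],"x":[0.001,0,0,0,0],"y":[0.003,0,0,0,0],"z":[0.03,0.035,0.02,0.017,0],"finger_gap":[0.52,0.52,0.52,0.52,0.52]}}}

```text
time_s: 9.93
eef_pos: [0.6093, 0.1094, 0.1449]
eef_rot: [0.285, -3.126, 0.0]
contact_force: [0.5, 0.0, -0.1]
gripper_width: 0.525
grasp_force: 0.0
```

View pics/c6.png

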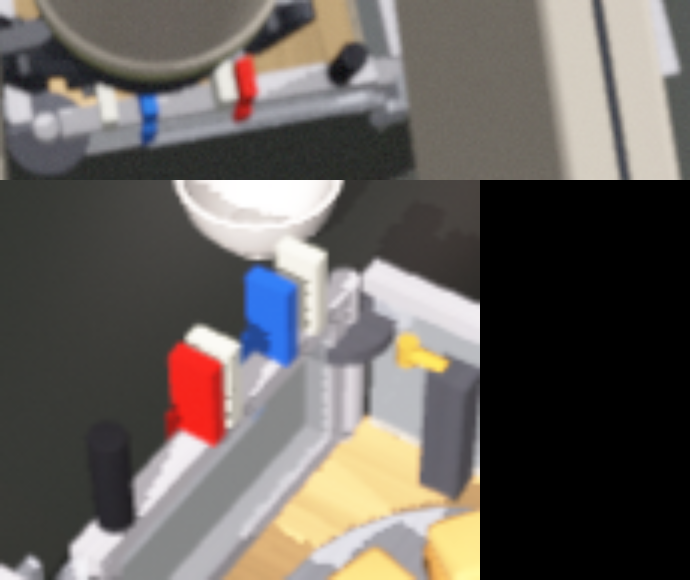

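The red tab at about (200,400) now sits close to its rest, while the blue tab at about (270,315) still has its gap. Squeezing blue next.

>>> {"name": "hand_motion", "arguments": {"moves": {"rx":[0,0,0,0,0,0,0,0],"ry":[0,0,0,0,0,0,0,0],"rz":[0,0,0,0,0,0,0,0],"x":[0,0,0,0,0,0,0,0],"y":[0,0,0.0015,0.002,0.0015,0,0,0],"z":[0,0,0,0,0,0,0,0],"finger_gap":[0.45,0.38,0.3,0.2,0.1,0,0,0]}}}

```text
time_s: 10.92
eef_pos: [0.61, 0.1154, 0.1486]
eef_rot: [-0.286, 3.126, 0.001]
contact_force: [-3.8, 3.1, 8.4]
gripper_width: 0.218
grasp_force: 59.3
```

```bash
python3 wr.py w7.png | grep -v black
```

```text
tcp [0.61   0.1154 0.1486] cam [0.53987072 0.10116939 0.27661386]
red [113. 299.] 881 mean [0.6227 0.0468 0.1613] rel ex (np.float64(-0.0105), np.float64(0.01)) rel ey (np.float64(-0.0749), np.float64(-0.0657))
blue [267. 297.] 851 mean [0.6097 0.1084 0.1613] rel ex (np.float64(-0.0108), np.float64(0.0101)) rel ey (np.float64(-0.0105), np.float64(-0.0034))
white [140. 294.] 690 mean [0.6184 0.0576 0.1614] rel ex (np.float64(-0.0107), np.float64(0.0078)) rel ey (np.float64(-0.0632), np.float64(-0.0538))
white [294. 299.] 834 mean [0.6087 0.1195 0.1615] rel ex (np.float64(-0.0106), np.float64(0.0107)) rel ey (np.float64(0.0005), np.float64(0.0081))
```

>>> {"name": "hand_motion", "arguments": {"moves": {"rx":[0,0,0,0,0,0,0,0],"ry":[0,0,0,0,0,0,0,0],"rz":[0,0,0,0,0,0,0,0],"x":[0,0,0,0,0,0,0,0],"y":[0,0,0,-0.02,-0.04,-0.04,-0.012,0],"z":[0,0,-0.03,-0.04,-0.02,0,0,0],"finger_gap":[0.3,0.42,0.42,0.48,0.52,0.52,0.52,0.52]}}}

```text
time_s: 11.98
eef_pos: [0.6292, 0.0041, 0.2357]
eef_rot: [0.283, -3.128, -0.001]
contact_force: [-0.4, 0.4, 0.5]
gripper_width: 0.519
grasp_force: 0.0
```

```bash
python3 wr.py w8.png
```

```text
tcp [0.6292 0.0041 0.2357] cam [ 0.55957701 -0.01001471  0.36394675]
red [346. 229.] 401 mean [0.622  0.0457 0.1611] rel ex (np.float64(-0.0094),
[... 259 characters left out ...]
613] rel ex (np.float64(-0.009), np.float64(0.0113)) rel ey (np.float64(0.0504), np.float64(0.0589))
white [456. 229.] 401 mean [0.6088 0.119  0.1612] rel ex (np.float64(-0.009), np.float64(0.0112)) rel ey (np.float64(0.1126), np.float64(0.1219))
black [266. 217.] 66 mean [ 0.6258 -0.0081  0.1535] rel ex (np.float64(-0.0074), np.float64(-0.0022)) rel ey (np.float64(-0.0183), np.float64(-0.0063))
black [266. 224.] 32 mean [ 0.626  -0.0071  0.1671] rel ex (np.float64(-0.0071), np.float64(-0.0007)) rel ey (np.float64(-0.0163), np.float64(-0.006))
green [111. 235.] 188 mean [ 0.6745 -0.1293  0.1192] rel ex (np.float64(0.0094), np.float64(0.0309)) rel ey (np.float64(-0.1428), np.float64(-0.1364))
```

>>> {"name": "hand_motion", "arguments": {"moves": {"rx":[0,0,0,0,0,0,0,0,0],"ry":[0,0,0,0,0,0,0,0,0],"rz":[0,0,0,0,0,0,0,0,0],"x":[-0.001,0,0,0,0,0,0,0,0],"y":[-0.0125,0,0,0,0,0,0,0,0],"z":[0.02,0.03,0.02,0.015,0,0,0,0,0],"finger_gap":[0.52,0.52,0.52,0.52,0.4,0.2,0,0,0]}}}

```text
time_s: 13.15
eef_pos: [0.6335, -0.0076, 0.1526]
eef_rot: [-0.286, 3.126, -0.0]
contact_force: [-0.4, 1.6, 5.4]
gripper_width: 0.168
grasp_force: 58.8
```

```bash
python3 -c "
from h import *
s=read_state();print(np.round(s['qpos'],3))"
```

```text
[-0.093  0.275  1.495  0.     1.369 -1.846]
```

>>> {"name": "hand_motion", "arguments": {"moves": {"rx":[0,0,0,0],"ry":[0,0,0,0],"rz":[0.05,0.05,0.05,0.05],"x":[0.008,0.008,0.008,0.008],"y":[0,0.0004,0.0004,0.0004],"z":[0,0,0,0],"finger_gap":[0,0,0,0]}}}

```text
time_s: 13.65
eef_pos: [0.6015, -0.0104, 0.1526]
eef_rot: [0.031, 3.139, -0.002]
contact_force: [0.3, -2.4, 6.2]
gripper_width: 0.172
grasp_force: 59.2
```

>>> {"name": "hand_motion", "arguments": {"moves": {"rx":[0,0,0,0,0,0,0],"ry":[0,0,0,0,0,0,0],"rz":[0.1,0.1,0.1,0.1,0.1,0.1,0],"x":[0.0165,0.0165,0.0165,0.0165,0.0165,0.0165,0],"y":[0.0008,0.0008,0.0008,0.0008,0.0008,0.0008,0],"z":[0,0,0,0,0,0,0],"finger_gap":[0,0,0,0,0,0,0]}}}

```text
time_s: 14.52
eef_pos: [0.5077, 0.0196, 0.1525]
eef_rot: [0.957, 2.99, -0.003]
contact_force: [-2.6, -6.5, 6.8]
gripper_width: 0.166
grasp_force: 59.4
```

```bash
python3 -c "
from h import *
s=read_state();print(np.round(s['qpos'],3)); d=np.array(s['eef_pos'])[:2]-[.6025,.1533]; print(np.hypot(*d), -np.arctan2(d[1],d[0])-1.387)"
```

```text
[-0.061 -0.056  1.851 -0.002  1.345 -1.012]
0.1638897650359456 0.8002909631640174
```

>>> {"name": "hand_motion", "arguments": {"moves": {"rx":[0,0,0,0,0,0,0,0,0],"ry":[0,0,0,0,0,0,0,0,0],"rz":[0.1,0.1,0.1,0.1,0.1,0.1,0.05,0,0],"x":[0.0165,0.0165,0.0165,0.0165,0.0165,0.0165,0.0082,0,0],"y":[0.0008,0.0008,0.0008,0.0008,0.0008,0.0008,0.0002,0,0],"z":[0,0,0,0,0,0,0,0,0],"finger_gap":[0,0,0,0,0,0,0,0,0]}}}

```text
time_s: 15.65
eef_pos: [0.4453, 0.1051, 0.1525]
eef_rot: [1.86, 2.531, -0.003]
contact_force: [-11.3, -5.1, 15.2]
gripper_width: 0.164
grasp_force: 61.2
```

Run:
```python
from h import *
s=read_state();print(np.round(s['qpos'],3)); d=np.array(s['eef_pos'])[:2]-[.6025,.1533]; print(np.hypot(*d), -np.arctan2(d[1],d[0])-1.387)
f=grab("scene"); save(f,"s9.png"); f=grab("top"); save(f,"t9.png")
```

```text
[ 0.121 -0.199  1.982 -0.002  1.36  -0.182]
0.1644481105881015 1.4573000364631574
```

View pics/s9.png

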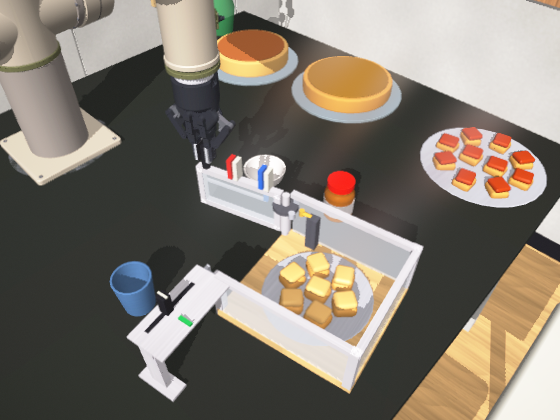

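The gate stands wide open at about 1.46 rad, held by its post at (205,150). The bolt is in line with the green marker at (185,320), and both catches are squeezed. The jar, bowl and cup haven't moved.

```bash
python3 -c "
from cell import ctrl, workorder, grab_frame, read_state
print(workorder.job_done())"
```

```text
the job is handed in; nothing more can be done
None
```

The job is handed in: I slid the bolt to within about 1 mm of the green marker, squeezed the red catch and then the blue, and am holding the gate open by its post at about 1.46 rad; the jar, bowl and cup look untouched in the last picture.

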